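Tighten the washer's drum lock nut with the ratchet wrench

TASK

Take the ratchet wrench from the blue mat, fit it fully down over the brass lug nut on the sloping drum hub and, without lifting it off the nut, tighten the nut clockwise by swinging the handle back and forth nearly all the way between the two red-tipped studs, letting the ratchet slip on each return, until the nut comes up hard against its stop; pull it up firmly there. Then lay the wrench flat on the blue mat again and let go, and leave everything else where it stands.

Things in the scene. Friction and masses are not known exactly. Their poses are not given: they have to be found in the camera images.
- wrench: Ratchet ring wrench, 0.34-0.48 kg, 226 mm long, 20 mm thick all over: steel ring head (72 mm across, bore 48 mm) and a straight handle 20 mm wide, steel neck then red grip (62 to 190 mm from the bore centre). Origin: centre of the bore, at the underside. z points out of its top face, x from handle to head. It starts right way up on the mat; balance point 100 mm from the bore centre.
- pawl (a joint): Sprung pawl (dark steel, 14 mm high) in the bore on the handle side, rad, 0 = fully in, up to 0.45 = pressed out. It drives the nut clockwise (seen from above the nut) and clicks over the lugs with a drag below 0.1 N m when the wrench swings back anticlockwise. It slopes at the bottom and gives way when the ring is pushed down over the lugs with 3 to 8 N.
- wrench_grip (a point): point in the middle of the wrench handle, 110 mm from the bore centre and 10 mm above the underside: a good place to grip (fingers across the 20 mm handle)
- wrench_mid (a point): middle of the wrench's length, 77 mm from the bore centre towards the handle, 10 mm above the underside
- hub: Drum hub on a grey sloping stand, fixed: base 220 x 200 mm, a round 170 mm aluminium cover sloping 30 degrees, low side towards the robot, the brass nut on a steel boss in its middle. Origin: centre of the base, on the counter; its x horizontal, up-slope.
- stud_left (a point): Tip of the red-tipped steel stud on the hub's +y side: 12 mm thick, 52 mm above the cover, 60 mm from the nut axis, 55 degrees off the down-slope direction; its twin stands mirrored on the -y side. A seated wrench, handle pointing down-slope, can swing 38 degrees to either side between them; pulling (clockwise) swings the handle towards this stud. Two low studs stand up-slope.
- nut_seat (a point): Centre of the top of the 68 mm steel boss at the foot of the nut, on the nut axis: where the wrench's origin lies when fully down. Fixed; z is the nut axis (30 degrees from vertical, leaning towards the robot), x points up-slope, y level. The boss top is 20 mm above the cover; the nut stands 18.5 mm above this point.
- nut (a joint): Turn of the brass nut, rad, grows clockwise seen from above it; starts at 0 to 0.3, hard stop (tight) at 2.2, where the yellow stripe on its top meets the yellow stripe up-slope on boss and cover. It does not rise or sink. A steady drag of 0.35 N m (3 N at mid-handle) holds it where it is left. Firmly pulled up: about 10 N at mid-handle against the stop.
- nut_top (a point): Centre of the nut's top face, 18.5 mm above nut_seat. The nut is 45 mm across, round at the foot, with 14 upright round-topped lugs (4 mm thick, one every 26 degrees), so the 48 mm bore goes over it at any angle.
- mat: Blue mat, fixed, 320 x 180 x 4 mm (320 along its x), left or right of the hub. Origin: centre of its underside.
- tray: Grey open tray, fixed, 280 x 170 x 28 mm, on the other side, holding a few parts. Origin: centre of its underside.
- screwdriver: orange-handled screwdriver, 190 mm, lying in the grey tray (bystander); origin under its middle
- bearing: steel bearing ring, 42 mm across, 14 mm high, in the grey tray (bystander); origin under its centre
- spare_nut: plain brass ring, 48 mm across, 12 mm high, in the grey tray (bystander); origin under its centre
- oil: small yellow oil bottle, 36 mm across, 100 mm tall (bystander); origin under its centre
- spray: blue stain-remover bottle, 64 mm across, 160 mm tall (bystander); origin under its centre
- sheets: green carton of dryer sheets, 70 x 120 x 90 mm (bystander); origin under its centre
- cup: white measuring cup, 72 mm across, 80 mm tall (bystander); origin under its centre
- jar: amber jar, 72 mm across, 100 mm tall (bystander); origin under its centre

How it is judged:
By the outcome, as a careful person would: the job done as asked, in the order asked, and still so for the second after the job is handed in, with the robot touching nothing.
It also fails if it takes over 72 s, if anything falls off the work surface, if the arm or the gripper's body presses on something with over 40 N, if the wrist force passes 120 N, or if a joint passes its speed limit or range.

ROBOT

A 6-joint arm with a two-finger parallel gripper is mounted at the origin on the work surface. World frame = base frame: x ahead of the robot, y to its left, z up, the work surface at z = 0. Lengths are in mm, angles in rad, forces in N, time in s.
With the tool pointing down it reaches from about 275 to 725 mm from the base axis. Payload 15.9 kg.
Tool frame: the origin (TCP) lies midway between the tips of the shut fingers; the grasp point (between the pads) lies 19 mm behind it; z points along the fingers, y is the line along which they close (so a half turn about z gives the same grasp; the last joint's range is limited). The gripper opens to 85 mm and grips with 20 to 120 N. Pads are 22 mm wide; open, the fingers measure 114 mm over their backs; the gripper's body (76 mm by 85 mm) begins 54 mm behind the grasp point. The pads swing forward as they close: fully open they stand 13 mm farther back than shut.
Start: joints at [1.326, 0.213, -0.034, 1.323, 0, 1.571], TCP at [121.176, 485.079, 204.306] pointing down, gripper open.
Joint ranges: [-2.98, 2.98], [-0.74, 1.72], [-1.14, 1.35], [-2.1, 2.04], [-1.57, 1.44], [-3.14, 3.14]. Speed limits (rad/s): [1.89, 1.89, 2.39, 2.57, 3.14, 3.14].

INTERFACE

Orientations are given as a rotation vector (axis times angle).
In Python, from cell import bot gives the robot as it stands.
- The arm moves only by the shell command python3 shift.py FILE [FORCE], which reads ROWS from the file FILE. ROWS is one flat JSON list of numbers that holds 1 to 20 rows one after another, with no inner brackets; each row has 7 numbers: dx, dy, dz in units of 5 mm, then a rotation vector rx, ry, rz in units of 0.1 rad, then the finger opening in mm; each row is the pose to reach, as a shift and turn from the pose commanded when the command began, along the tool's axes at that moment; what a row does not reach only later rows make up. A row lasts 1/10 s, in which the tool goes at most 50 mm and 0.15 rad, less where a joint would pass 70% of its speed; a pose out of reach is approached as far as the arm can. The fingers move at their own pace and stop on an object; FORCE is the grip in N (left out, the last holds). Time passes only in rows, so rows that do not move let the fingers close. It prints the time, the measured TCP pose, the force, the opening and the grip force at its end. Input that does not fit is refused with a message, and nothing moves.
- bot.sense(): the state, without advancing time (a new reading comes with each control period).
- bot.get_image(name): name is "scene" or "side" or "wrist"; returns the picture (480x640x3 uint8, red, green, blue); there is no depth.
- bot.camera_model(name): a dict with "camera_matrix" (3x3 intrinsics, pixels), "camera_from_world" (4x4, takes a point from world to camera coordinates). Camera axes: x right, y up, looking along -z (the intrinsics and any distortion apply to the point x, -y, -z); pixel columns grow to the right and rows downward; lengths in mm; the calibration is good to about 2 mm. A picture is of the moment at which its call begins: read the wrist's pose just before it. camera_model takes no time and is no camera call; for the wrist camera it gives the pose at the moment of the call.
- bot.finish_job(): hands the job in; it is judged then, once.
The state is a dict: "t": time; "joint_positions": joint angles; "joint_vel": joint speeds; "joint_torque": joint torques, N m; "eef_pos": TCP position; "tcp_rot": TCP orientation; "force": force on the tool from outside, world axes, zero at the start; "wrist_torque": the same for the moment, N m; "grip_width": finger opening in mm; "grasp_force": force on a finger pad.
Only numpy, scipy, OpenCV 4.12 (cv2) and the standard library are available. Lean on these libraries where they do the work, as an engineer would, in place of code of your own. Each camera call takes 0.05 s, during which the arm holds its last target. There are 200 camera calls.

## Working session

There is one attempt and no reset: what is moved stays moved. The work goes in short steps, Python scripts to look and compute and a shell command to move; the robot and the scene stay as the last step left them, time stands still between calls to the robot, and variables do not carry over. Pictures are saved under pics/ and viewed, at most 10 in all, crops included, and the job is handed in when it is done.

```bash
ls; mkdir -p pics; python3 - <<'E'
from cell import bot
import cv2
s=bot.sense(); print(s)
for n in("scene","side"):
    im=bot.get_image(n); cv2.imwrite(f"pics/{n}0.png",im[:,:,::-1]); m=bot.camera_model(n); print(n,m)
E
```

```text
cell.py
pics
shift.py
{'t': 0.0, 'joint_positions': array([ 1.32604818e+00,  2.13372980e-01, -3.50760842e-02,  1.32351505e+00,
        7.02998414e-06,  1.57079465e+00]), 'joint_vel': array([-5.38279744e-04,  8.82299509e-04, -4.89145548e-05,  3.10021269e-05,
        3.88173894e-04,  8.45178585e-05]), 'joint_torque': array([ 9.01936382e-04, -6.86166072e+01,  4.87122059e+01,  1.75708300e-02,
        1.27986928e-04, -3.94344568e-05]), 'eef_pos': array([121.05953692, 484.72293991, 203.80104421]), 'tcp_rot': array([-3.83469734e-01, -3.11795006e+00,  1.81920576e-03]), 'force': array([-1.54762832,  0.55066067,  0.62658127]), 'wrist_torque': array([ 0.01281863,  0.02163696, -0.01563011]), 'grasp_force': 0.0, 'grip_width': 85.19232071587794}
scene {'camera_matrix': array([[524.83117499,   0.        , 322.20749172],
       [  0.        , 524.83117499, 233.97529453],
       [  0.        ,   0.        ,   1.        ]]), 'camera_from_world': array([[-8.02765101e-01,  5.95829771e-01, -2.35600544e-02,
         4.65616750e+02],
       [-3.67150190e-01, -4.62758383e-01,  8.06880051e-01,
         1.30623435e+02],
       [ 4.69860544e-01,  6.56385224e-01,  5.90245294e-01,
        -1.71653919e+03],
       [ 0.00000000e+00,  0.00000000e+00,  0.00000000e+00,
         1.00000000e+00]])}
side {'camera_matrix': array([[617.49576181,   0.        , 314.33834514],
       [  0.        , 617.49576181, 241.76358638],
       [  0.        ,   0.        ,   1.        ]]), 'camera_from_world': array([[ 9.99379842e-01, -3.40075773e-02, -9.13329244e-03,
        -5.57676678e+02],
       [ 3.13440773e-02,  7.40943871e-01,  6.70835099e-01,
        -8.90321378e+01],
       [-1.60462194e-02, -6.70705349e-01,  7.41550304e-01,
        -1.56282431e+03],
       [ 0.00000000e+00,  0.00000000e+00,  0.00000000e+00,
         1.00000000e+00]])}
```

View pics/scene0.png

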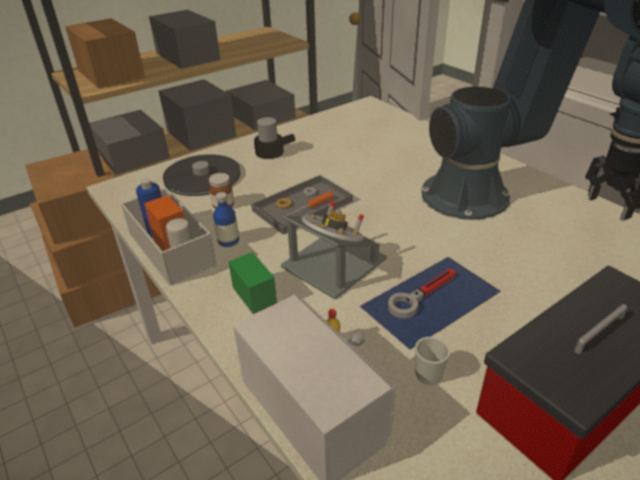

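View pics/side0.png

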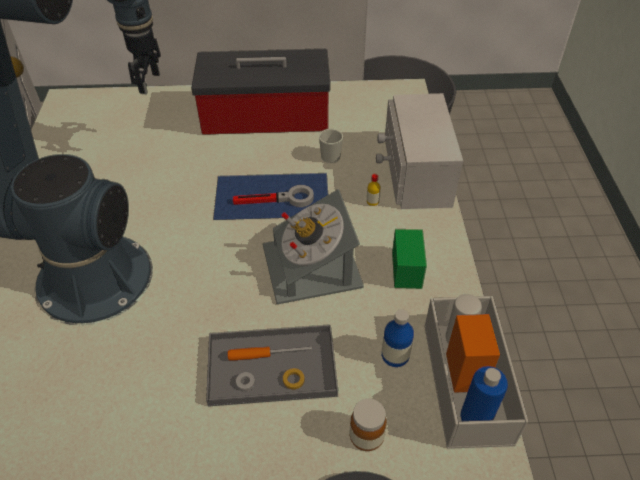

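The scene view shows the wrench on the mat, with its ring at about (403,303) and its grip at about (438,284). The nut is at about (335,220). In the side view the ring is at (300,195), the grip at (255,199), the nut at (308,228), and the red stud tips at (285,216) and (293,246).

```bash
cat > h.py <<'E'
import numpy as np, cv2
from scipy.spatial.transform import Rotation as R
from cell import bot
def ray(m,px):
    K=m["camera_matrix"];T=m["camera_from_world"]
    d=np.linalg.inv(K)@[px[0],px[1],1.]; d=np.array([d[0],-d[1],-d[2]])
    A=T[:3,:3]; return -A.T@T[:3,3], A.T@d/np.linalg.norm(d)
def onz(m,px,z):
    o,d=ray(m,px); return o+d*(z-o[2])/d[2]
def tri(ms,pxs):
    A=np.zeros((3,3));b=np.zeros(3);rs=[ray(m,p) for m,p in zip(ms,pxs)]
    for o,d in rs:
        P=np.eye(3)-np.outer(d,d);A+=P;b+=P@o
    x=np.linalg.solve(A,b); return x,[np.linalg.norm((np.eye(3)-np.outer(d,d))@(x-o)) for o,d in rs]
def proj(m,p):
    c=m["camera_from_world"]@np.r_[p,1]; q=m["camera_matrix"]@[c[0],-c[1],-c[2]]; return q[:2]/q[2]
def comps(mask,amin=5):
    n,l,s,c=cv2.connectedComponentsWithStats(mask.astype(np.uint8),connectivity=8)
    return [(c[i].round(2),s[i,4],s[i,:4],l==i) for i in range(1,n) if s[i,4]>=amin]
def hsv(im): return cv2.cvtColor(im,cv2.COLOR_RGB2HSV).astype(int)
E
python3 - <<'E'
from h import *
ims={n:cv2.imread(f"pics/{n}0.png")[:,:,::-1].copy() for n in("scene","side")}
roi={"scene":(slice(190,345),slice(270,500)),"side":(slice(165,300),slice(205,365))}
for n,im in ims.items():
    h=hsv(im);H,S,V=h[...,0],h[...,1],h[...,2]
    keep=np.zeros(H.shape,bool);keep[roi[n]]=1
    red=((H<6)|(H>174))&(S>150)&(V>80)&keep
    mat=(H>105)&(H<125)&(S>90)&keep
    gold=(H>10)&(H<28)&(S>110)&keep
    for k,m in(("red",red),("mat",mat),("gold",gold)):
        for c in comps(m,6): print(n,k,c[:3])
    y,x=[(s.start,s.stop) for s in roi[n]]
    c=im[y[0]:y[1],x[0]:x[1]]; cv2.imwrite(f"pics/{n}crop.png",cv2.resize(c,None,fx=3.4,fy=3.4,interpolation=cv2.INTER_CUBIC)[:,:,::-1])
E
```

```text
scene red (array([332.19, 203.19]), np.int32(16), array([331, 201,   4,   5], dtype=int32))
scene red (array([360.4 , 216.93]), np.int32(15), array([359, 215,   4,   5], dtype=int32))
scene red (array([438.14, 282.07]), np.int32(245), array([421, 269,  34,  26], dtype=int32))
scene red (array([434.29, 279.57]), np.int32(7), array([432, 278,   6,   4], dtype=int32))
scene red (array([331.91, 313.05]), np.int32(43), array([329, 309,   7,   9], dtype=int32))
scene mat (array([447.19, 321.81]), np.int32(16), array([443, 319,  11,   7], dtype=int32))
scene mat (array([431.  , 321.58]), np.int32(12), array([428, 320,   6,   4], dtype=int32))
scene mat (array([422.4 , 333.14]), np.int32(57), array([414, 324,  18,  19], dtype=int32))
scene mat (array([436.05, 327.9 ]), np.int32(21), array([432, 325,  10,   7], dtype=int32))
scene mat (array([403.91, 332.09]), np.int32(11), array([401, 329,   7,   6], dtype=int32))
scene mat (array([417.14, 332.  ]), np.int32(7), array([415, 331,   5,   3], dtype=int32))
scene mat (array([412.83, 337.33]), np.int32(6), array([411, 336,   5,   4], dtype=int32)
[... 1051 characters left out ...]
np.int32(31), array([290, 242,   7,   7], dtype=int32))
side mat (array([262.33, 194.19]), np.int32(2954), array([214, 174, 113,  45], dtype=int32))
side mat (array([300.35, 195.52]), np.int32(46), array([295, 193,  12,   6], dtype=int32))
side gold (array([318.29, 211.64]), np.int32(14), array([315, 209,   6,   6], dtype=int32))
side gold (array([326.74, 221.68]), np.int32(62), array([317, 217,  21,  10], dtype=int32))
side gold (array([305.01, 227.57]), np.int32(273), array([291, 218,  25,  20], dtype=int32))
side gold (array([327.7 , 240.52]), np.int32(23), array([324, 237,   7,   7], dtype=int32))
side gold (array([303.25, 254.7 ]), np.int32(20), array([300, 251,   7,   7], dtype=int32))
```

View pics/sidecrop.png

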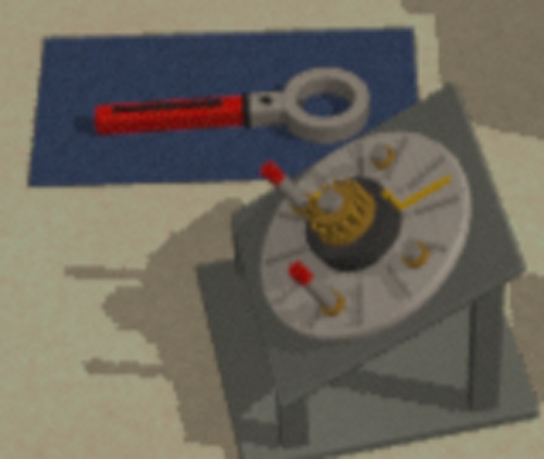

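View pics/scenecrop.png

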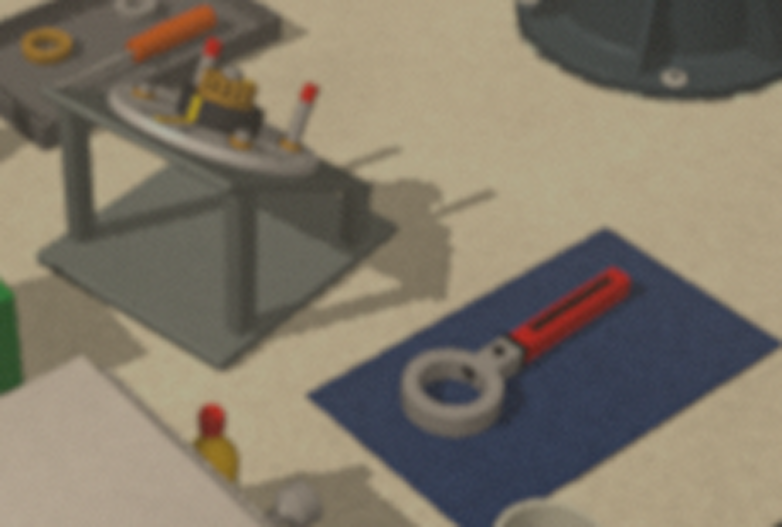

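```bash
python3 - <<'E'
from h import *
S=bot.camera_model("scene");D=bot.camera_model("side")
l,e1=tri((S,D),((360.4,216.9),(284.67,215.44)));r,e2=tri((S,D),((332.2,203.2),(292.9,244.84)))
print(l,r,e1,e2,np.linalg.norm(l-r))
yaw=np.arctan2(*(-(l-r)[:1],(l-r)[1:2]))[0]; 
Rs=R.from_euler("z",yaw)*R.from_euler("y",-30,degrees=True)
seat=(l+r)/2-Rs.apply([-34.4,0,28]); print("yaw",yaw,"seat",seat, Rs.as_matrix().round(3).tolist())
for n,m in(("scene",S),("side",D)): print(n,proj(m,seat+Rs.apply([0,0,18.5])),proj(m,seat))
# wrench
print("bore side",onz(D,(300.35,195.52),4)[:2],"top ellipse:")
for n,m in(("side",D),("scene",S)):
    gp=((254.52,199.12) if n=="side" else (438.14,282.07)); print("grip",n,onz(m,gp,20)[:2])
print("bore outline: side ctr", onz(D,(205+328/3.4,165+100/3.4),24)[:2], "scene", onz(S,(270+453/3.4,190+385/3.4),24)[:2])
W=bot.camera_model("wrist");T=W["camera_from_world"];s=bot.sense()
Rt=R.from_rotvec(s["tcp_rot"]).as_matrix();c=-T[:3,:3].T@T[:3,3]
print("cam in tool",Rt.T@(c-s["eef_pos"]),(Rt.T@T[:3,:3].T).round(3).tolist(),W["camera_matrix"][0,0]); print(Rt.round(3).tolist())
E
```

```text
[489.86664472  52.32552601 146.55017769] [508.46126081 -44.60102799 147.30345   ] [np.float64(0.8121068256228202), np.float64(0.8121068256227836)] [np.float64(0.40026607865560904), np.float64(0.4002660786556772)] 98.6969302318728
yaw 0.189539484617028 seat [542.17097326  12.11281608 139.87810254] [[0.851, -0.188, -0.491], [0.163, 0.982, -0.094], [0.5, 0.0, 0.866]]
scene [337.63078093 212.51967758] [335.33608674 219.11585944]
side [303.06802196 224.90127515] [307.0035567  228.88930029]
bore side [527.61328697 271.1121363 ] top ellipse:
grip side [399.93043254 245.34925884]
grip scene [404.50634337 262.08923167]
bore outline: side ctr [530.94755857 254.41431095] scene [531.56403033 266.70203369]
cam in tool [  72.22238732   -1.3039126  -168.78569757] [[-0.001, 0.959, 0.285], [1.0, 0.001, -0.0], [-0.001, 0.285, -0.959]] 338.6598365463919
[[-0.97, 0.242, -0.0], [0.242, 0.97, -0.001], [0.0, -0.001, -1.0]]
```

The crops show the nut with its yellow stripe at side crop (435,190), and two red-tipped studs on the side facing the robot. The wrench ring is at side crop (328,100) and its handle points towards the robot.

I'll move over the wrench and use the wrist camera to refine these positions.

The manual's scale: shifts go in units of 5 mm and turns go in units of 0.1 rad. Converting my numbers, -384 mm is -76.8, -139 mm is -27.8, -0.3 rad is -3.

```bash
echo '[-76.8,-27.8,-3.2,0,0,-3,85,-76.8,-27.8,-3.2,0,0,-3,85,-76.8,-27.8,-3.2,0,0,-3,85,-76.8,-27.8,-3.2,0,0,-3,85,-76.8,-27.8,-3.2,0,0,-3,85,-76.8,-27.8,-3.2,0,0,-3,85,-76.8,-27.8,-3.2,0,0,-3,85,-76.8,-27.8,-3.2,0,0,-3,85,-76.8,-27.8,-3.2,0,0,-3,85,-76.8,-27.8,-3.2,0,0,-3,85,-76.8,-27.8,-3.2,0,0,-3,85,-76.8,-27.8,-3.2,0,0,-3,85,-76.8,-27.8,-3.2,0,0,-3,85,-76.8,-27.8,-3.2,0,0,-3,85,-76.8,-27.8,-3.2,0,0,-3,85]' > m.json && python3 shift.py m.json
python3 - <<'E'
from h import *
m=bot.camera_model("wrist");im=bot.get_image("wrist");cv2.imwrite("pics/w1.png",im[:,:,::-1]);np.save("w1.npy",{"m":m,"s":bot.sense()},allow_pickle=True)
s=bot.sense();print(s["t"],s["eef_pos"],s["joint_positions"].round(3))
E
```

```text
t: 1.6
eef_pos: [459.7, 257.5, 220.4]
tcp_rot: [-0.088, 3.14, 0.0]
force: [-0.6, -0.0, -0.2]
grip_width: 84.6
grasp_force: 0.0
1.65 [459.73281499 257.44556014 220.38203849] [0.51  0.267 0.076 1.38  0.    0.455]
```

View pics/w1.png

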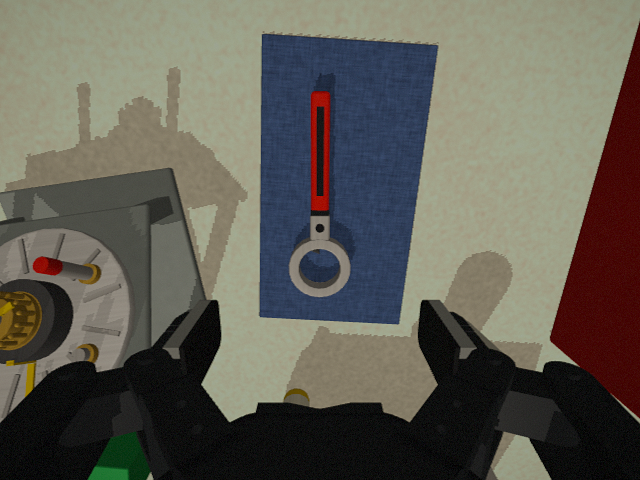

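The wrist view is sharp. The wrench ring is at about (320,267), the red grip runs from (320,91) to (320,212), and the handle stands nearly upright in the picture.

```bash
python3 - <<'E'
from h import *
q=np.load("w1.npy",allow_pickle=True).item();m=q["m"];s=q["s"]
im=cv2.imread("pics/w1.png")[:,:,::-1].copy();h=hsv(im);H,S,V=h[...,0],h[...,1],h[...,2]
red=((H<6)|(H>174))&(S>150)&(V>80)&(np.arange(640)[None]>290)&(np.arange(640)[None]<350)
c=max(comps(red),key=lambda c:c[1]);print(c[:3])
gray=(S<60)&(V>90)&(np.arange(640)[None]>280)&(np.arange(640)[None]<360)&(np.arange(480)[:,None]>230)&(np.arange(480)[:,None]<310)
g=max(comps(gray),key=lambda c:c[1]);print(g[:3])
cs,_=cv2.findContours(g[3].astype(np.uint8),cv2.RETR_CCOMP,cv2.CHAIN_APPROX_NONE)
for k in cs:
    if len(k)>40: print(len(k),cv2.minEnclosingCircle(k),cv2.fitEllipse(k))
x0,y0,w,hh=c[2]
a=onz(m,(x0+(w-1)/2,y0),24);b=onz(m,(x0+(w-1)/2,y0+hh),24);print("grip ends",a,b,np.linalg.norm(a-b))
ys,xs=np.nonzero(c[3]);P=np.array([onz(m,p,24)[:2] for p in zip(xs,ys)])
mu=P.mean(0);d=np.linalg.svd(P-mu)[2][0] if len(P)<3000 else np.linalg.eigh(np.cov(P.T))[1][:,-1]
print("mu",mu,"dir",d,np.degrees(np.arctan2(d[1],d[0])))
E
```

```text
(array([319.75, 149.84]), np.int32(1614), array([311,  91,  19, 120], dtype=int32))
(array([319.22, 264.63]), np.int32(1695), array([289, 231,  62,  67], dtype=int32))
190 ((319.0934143066406, 263.3736267089844), 33.6265983581543) ((319.13861083984375, 265.88079833984375), (59.45465087890625, 63.4559211730957), 179.5563201904297)
117 ((319.0, 268.5), 21.476831436157227) ((319.1047668457031, 268.35137939453125), (40.148048400878906, 42.284793853759766), 94.69695281982422)
grip ends [338.8890895  250.53532836  24.        ] [459.65477298 257.25088606  24.        ] 120.9522592679287
mu [396.30301441 253.46288515] dir [0.99878718 0.04923594] 2.822152786819381
```

```bash
python3 - <<'E'
from h import *
m=np.load("w1.npy",allow_pickle=True).item()["m"]
for p in((319.3,267.3),(319.1,268.35),(319,298),(319,247.5),(319,289)): print(p,onz(m,p,24)[:2])
b=np.array([528.7,260.2]);d=np.array([.99879,.0492])
print("grip pt",b-110*d, proj(m,np.r_[b,24]))
E
```

```text
(319.3, 267.3) [525.32964845 260.09664398]
(319.1, 268.35) [526.62938121 259.93756977]
(319, 298) [564.01404999 261.86959421]
(319, 247.5) [501.5223864  258.44733501]
(319, 289) [552.45355092 261.23650138]
grip pt [418.8331 254.788 ] [319.22892289 270.04151644]
```

Scaled: 213 mm is 42.6, 150 mm is 30.

```bash
echo '[5.4,-0.1,10,0,0,0,50,5.4,-0.1,20,0,0,0,50,5.4,-0.1,30,0,0,0,50,5.4,-0.1,38,0,0,0,50,5.4,-0.1,40.6,0,0,0,50,5.4,-0.1,42,0,0,0,50,5.4,-0.1,42.6,0,0,0,50,5.4,-0.1,42.6,0,0,0,50,5.4,-0.1,42.6,0,0,0,50]' > m.json && python3 shift.py m.json 100
```

```text
t: 2.55
eef_pos: [433.9, 255.6, 8.4]
tcp_rot: [-0.087, 3.139, 0.001]
force: [-0.2, 0.2, -0.4]
grip_width: 50.0
grasp_force: 0.0
```

```bash
echo '[0,0,0,0,0,0,10,0,0,0,0,0,0,10,0,0,0,0,0,0,10,0,0,0,0,0,0,10,0,0,0,0,0,0,10,0,0,0,0,0,0,10,0,0,0,0,0,0,10,0,0,0,0,0,0,10]' > m.json && python3 shift.py m.json 110
python3 - <<'E'
from h import *
s=bot.sense();print(s["eef_pos"],s["force"],s["grip_width"],s["grasp_force"],s["joint_positions"].round(3))
E
```

```text
t: 3.35
eef_pos: [433.1, 255.2, 7.3]
tcp_rot: [0.087, -3.14, 0.0]
force: [0.2, 0.4, 0.5]
grip_width: 10.0
grasp_force: 0.0
[433.07915901 255.15811223   7.2920013 ] [0.22612159 0.39786403 0.46363195] 10.034316047016137 0.0 [ 0.532  0.346 -0.38   0.845  0.     0.477]
```

```bash
python3 - <<'E'
from h import *
im=bot.get_image("wrist");cv2.imwrite("pics/w2.png",im[:,:,::-1])
s=bot.get_image("side");
E
```

```text
(no output)
```

View pics/w2.png

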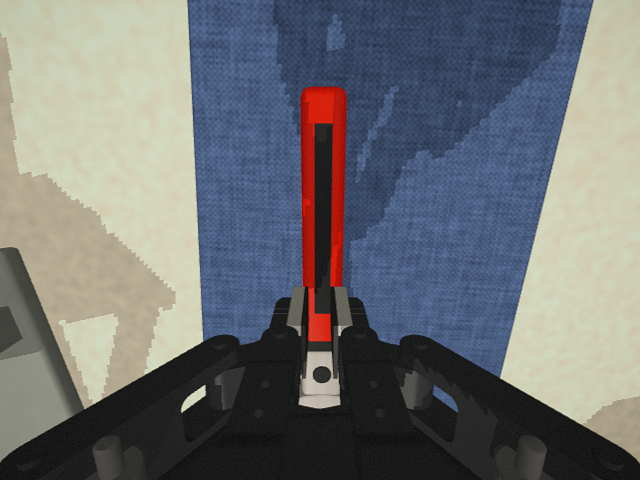

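The wrist view shows the closed pads at about (305–335, 290–340). They are narrower than the handle (303–343) and nearer the camera, so they look to be above the handle rather than around it. I'll open, descend in small steps and watch the force.

```bash
echo '[0,0,0,0,0,0,45,0,0,0,0,0,0,45,0,0,0,0,0,0,45,0,0,0,0,0,0,45,0,0,0,0,0,0,45,0,0,0.4,0,0,0,45,0,0,0.6,0,0,0,45,0,0,0.8,0,0,0,45,0,0,0.8,0,0,0,45]' > m.json && python3 shift.py m.json 40
python3 - <<'E'
from h import *
import glob
print(bot.sense()["force"])
m=bot.camera_model("wrist");im=bot.get_image("wrist");cv2.imwrite("pics/w3.png",im[180:400,200:440,::-1])
s=bot.sense();Rt=R.from_rotvec(s["tcp_rot"])
print("tcp px",proj(m,s["eef_pos"]))
for y in(-22.5,22.5):
  for z in(-50,-35,-20,0): print(y,z,proj(m,s["eef_pos"]+Rt.apply([11,y,z])).round())
E
```

```text
t: 4.35
eef_pos: [433.0, 255.1, 3.1]
tcp_rot: [0.087, -3.14, 0.0]
force: [0.3, -0.5, -0.3]
grip_width: 44.9
grasp_force: 0.0
[ 0.2653941  -0.50701911 -0.31587175]
tcp px [321.70918677 282.64373892]
-22.5 -50 [265. 308.]
-22.5 -35 [270. 291.]
-22.5 -20 [274. 278.]
-22.5 0 [279. 263.]
22.5 -50 [381. 308.]
22.5 -35 [375. 291.]
22.5 -20 [370. 278.]
22.5 0 [364. 263.]
```

View pics/w3.png

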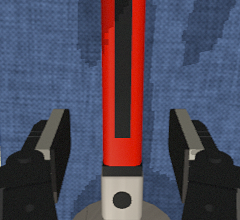

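With 45 mm open, the pad tips show at about (258,287) and (372,287), roughly 30–35 mm short of the stated TCP. There is also no contact at z = 3. I'll probe lower until the tips just meet the mat.

```bash
echo '[0,0,0.4,0,0,0,45,0,0,0.8,0,0,0,45,0,0,1.2,0,0,0,45,0,0,1.6,0,0,0,45,0,0,1.6,0,0,0,45]' > m.json && python3 shift.py m.json | grep -E "pos|force"; python3 -c "
from cell import bot;s=bot.sense();print(s['eef_pos'],s['force'])"
```

```text
eef_pos: [432.9, 255.1, -5.0]
force: [-0.0, 0.2, 0.4]
grasp_force: 0.0
[432.90157311 255.06197081  -5.03008305] [-0.04962408  0.21095166  0.41536484]
```

```bash
echo '[0,0,0.4,0,0,0,45,0,0,0.8,0,0,0,45,0,0,1.2,0,0,0,45,0,0,1.2,0,0,0,45]' > m.json && python3 shift.py m.json | grep -E "pos|force"; echo '[0,0,0.3,0,0,0,45,0,0,0.6,0,0,0,45,0,0,0.6,0,0,0,45]' > m.json && python3 shift.py m.json | grep -E "pos|force";echo '[0,0,0.3,0,0,0,45,0,0,0.6,0,0,0,45,0,0,0.6,0,0,0,45]' > m.json && python3 shift.py m.json | grep -E "pos|force"
```

```text
eef_pos: [433.0, 255.1, -11.0]
force: [0.5, -0.5, 0.3]
grasp_force: 0.0
eef_pos: [433.0, 255.1, -13.9]
force: [-0.4, -0.4, -0.8]
grasp_force: 0.0
eef_pos: [433.0, 255.1, -16.9]
force: [-0.8, -0.8, 0.3]
grasp_force: 0.0
```

Scaled: 3 mm is 0.6, 1.5 mm is 0.3.

```bash
echo '[0,0,0.3,0,0,0,45,0,0,0.6,0,0,0,45,0,0,0.6,0,0,0,45]' > m.json && python3 shift.py m.json | grep -E "pos|force"; echo '[0,0,0.3,0,0,0,45,0,0,0.6,0,0,0,45,0,0,0.6,0,0,0,45]' > m.json && python3 shift.py m.json | grep -E "pos|force";python3 -c "
from h import *
im=bot.get_image('wrist');cv2.imwrite('pics/w4.png',im[180:400,200:440,::-1])"
```

```text
eef_pos: [433.0, 255.1, -19.9]
force: [-0.8, 0.1, 0.4]
grasp_force: 0.0
eef_pos: [433.0, 255.1, -22.9]
force: [0.3, -0.5, 0.6]
grasp_force: 0.0
```

View pics/w4.png

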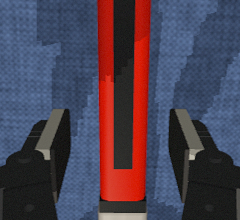

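The pads now stand on both sides of the handle, at crop (65,110) and (172,110), still clear of the mat. I'll close gently.

```bash
echo '[0,0,0,0,0,0,12,0,0,0,0,0,0,12,0,0,0,0,0,0,12,0,0,0,0,0,0,12,0,0,0,0,0,0,12,0,0,0,0,0,0,12,0,0,0,0,0,0,12]' > m.json && python3 shift.py m.json 30
```

```text
t: 7.25
eef_pos: [433.2, 255.3, -22.5]
tcp_rot: [-0.087, 3.14, 0.0]
force: [-0.5, -0.1, 4.9]
grip_width: 19.4
grasp_force: 30.5
```

```bash
python3 - <<'E'
from h import *
m=np.load("w1.npy",allow_pickle=True).item()["m"]
im=cv2.imread("pics/w1.png")[:,:,::-1].copy();h=hsv(im);H,S,V=h[...,0],h[...,1],h[...,2]
red=((H<6)|(H>174))&(S>150)&(V>80)
for c in comps(red,20): print(c[:3])
l=np.array([489.9,52.3,146.6]);print(proj(m,l))
for dz in(0,13,26,40):
    m2={**m,"camera_from_world":m["camera_from_world"].copy()}
    T=m2["camera_from_world"]; c=-T[:3,:3].T@T[:3,3]+[0,0,dz]; T[:3,3]=-T[:3,:3]@c
    a,b,e=[onz(m2,p,24)[:2] for p in((320,91),(319.3,231),(319,298.3))]
    le,ri=onz(m2,(289,267),24),onz(m2,(351,267),24)
    print(dz,"tip",proj(m2,l),"len",np.linalg.norm(a-e),"ring",np.linalg.norm(le-ri),a,e)
E
```

```text
(array([319.75, 149.84]), np.int32(1614), array([311,  91,  19, 120], dtype=int32))
(array([ 45.29, 266.59]), np.int32(350), array([ 33, 257,  29,  18], dtype=int32))
[ 50.23323535 266.96808842]
0 tip [ 50.23323535 266.96808842] len 225.79934004326216 ring 71.2860016299862 [338.8890895  250.53532836] [564.40271091 261.89087863]
13 tip [ 62.58718364 261.21256435] len 233.83718249656673 ring 73.8235894285956 [337.16890353 250.47967548] [570.71019659 262.23945246]
26 tip [ 73.85500404 255.96305141] len 241.87502494987143 ring 76.36117722720502 [335.44871756 250.42402261] [577.01768227 262.58802629]
40 tip [ 84.93178257 250.80254207] len 250.53116297650723 ring 79.09396408724595 [333.59620959 250.36408874] [583.81035915 262.9634135 ]
```

```bash
echo '[0,0,0,0,0,0,12,0,0,0,0,0,0,12,0,0,0,0,0,0,12,0,0,-4,0,0,0,12,0,0,-12,0,0,0,12,0,0,-20,0,0,0,12,0,0,-28,0,0,0,12,0,0,-30,0,0,0,12,0,0,-30,0,0,0,12,0,0,-30,0,0,0,12]' > m.json && python3 shift.py m.json 110
python3 -c "
from cell import bot;s=bot.sense();print(s['force'],s['wrist_torque'],s['joint_positions'].round(3))"
```

```text
t: 8.25
eef_pos: [432.4, 254.7, 125.7]
tcp_rot: [0.087, -3.139, 0.002]
force: [-0.3, 0.2, -4.1]
grip_width: 17.7
grasp_force: 108.4
[-0.26643033  0.15257888 -4.08234095] [ 0.03857608  0.0169902  -0.02550902] [ 0.532  0.247 -0.191  1.135 -0.     0.477]
```

```bash
cat >> h.py <<'E'
OFF=np.array([95.3,0,26.5])   # TCP seen from bore centre, tool axes
def target(seat,Rs,h=0,a=0):  # TCP pose with bore at seat + h*axis, swung clockwise by a
    Rt=Rs*R.from_euler("x",180,degrees=True)*R.from_euler("z",180,degrees=True)
    Rt=Rt*R.from_rotvec([0,0,a]); return seat+Rs.apply([0,0,h])+Rt.apply(OFF),Rt
def shift(pos,Rt,p0=None,R0=None):
    s=bot.sense(); R0=R0 or R.from_rotvec(s["tcp_rot"]); p0=s["eef_pos"] if p0 is None else p0
    return np.r_[R0.inv().apply(pos-p0),(R0.inv()*Rt).as_rotvec()].round(4)
E
python3 - <<'E'
from h import *
l=np.array([489.87,52.33,146.55]);r=np.array([508.46,-44.6,147.3]);yaw=.1895
Rs=R.from_euler("z",yaw)*R.from_euler("y",-30,degrees=True);seat=np.array([542.2,12.1,139.9])
p,Rt=target(seat,Rs,120);print(p,Rt.as_rotvec());print(shift(p,Rt))
print(Rt.as_matrix().round(2).tolist())
E
```

```text
[415.23211929 -12.2526165  173.22337525] [-0.24783169  2.60780583  0.0664063 ]
[ 3.197140e+01 -2.656914e+02 -4.720920e+01 -3.600000e-02 -5.247000e-01
 -1.310000e-01]
[[-0.85, -0.19, 0.49], [-0.16, 0.98, 0.09], [-0.5, -0.0, -0.87]]
```

```bash
echo '[0,0,-9,0,0,0,12,0,0,-18,0,0,0,12,2,-12,-18,-0.1,-1.3,-0.3,12,4,-22,-18,-0.2,-2.6,-0.6,12,6.4,-32,-18,-0.3,-3.9,-1,12,6.4,-42,-16,-0.36,-5.25,-1.31,12,6.4,-50,-12,-0.36,-5.25,-1.31,12,6.4,-53.2,-9.4,-0.36,-5.25,-1.31,12,6.4,-53.2,-9.4,-0.36,-5.25,-1.31,12,6.4,-53.2,-9.4,-0.36,-5.25,-1.31,12,6.4,-53.2,-9.4,-0.36,-5.25,-1.31,12,6.4,-53.2,-9.4,-0.36,-5.25,-1.31,12,6.4,-53.2,-9.4,-0.36,-5.25,-1.31,12]' > m.json && python3 shift.py m.json
python3 - <<'E'
from h import *
s=bot.sense();m=bot.camera_model("wrist");im=bot.get_image("wrist");cv2.imwrite("pics/w5.png",im[:,:,::-1]);np.save("w5.npy",{"m":m,"s":s},allow_pickle=True)
for n in("scene","side"): cv2.imwrite(f"pics/{n}5.png",bot.get_image(n)[:,:,::-1])
print(s["eef_pos"],s["tcp_rot"],s["joint_positions"].round(3),s["force"])
E
```

```text
t: 9.55
eef_pos: [415.6, -11.5, 173.6]
tcp_rot: [-0.248, 2.607, 0.068]
force: [-0.3, -0.2, -3.4]
grip_width: 17.6
grasp_force: 109.2
[415.55014585 -11.50798307 173.59885633] [-0.24823029  2.60688946  0.06849685] [-0.178 -0.431 -0.831  0.676  0.182 -0.321] [-0.30922614 -0.21518591 -3.37174284]
```

View pics/w5.png

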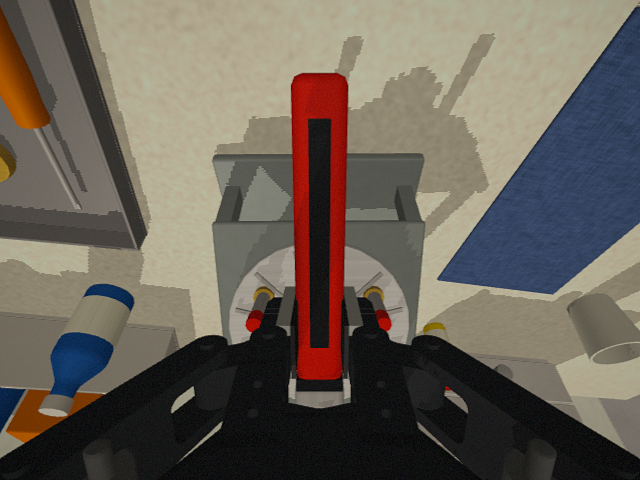

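The wrist view over the hub shows both red tips symmetric about the handle, at about (255,322) and (382,322). The handle is centred at column 320, with its end at row 73. I'll fit the hub position and yaw from these points and check how the wrench sits in the grip.

```bash
cat > fit.py <<'E'
from h import *
from scipy.optimize import least_squares
def reds(im,roi,amin):
    h=hsv(im);H,S,V=h[...,0],h[...,1],h[...,2];k=np.zeros(H.shape,bool);k[roi]=1
    return [c for c in comps(((H<7)|(H>173))&(S>150)&(V>60)&k,amin)]
q=np.load("w5.npy",allow_pickle=True).item();m=q["m"];s=q["s"]
im=cv2.imread("pics/w5.png")[:,:,::-1].copy()
cs=reds(im,(slice(300,340),slice(235,400)),20)
for c in cs: print(c[:3])
L=[c for c in cs if c[0][0]<290];Rr=[c for c in cs if c[0][0]>350]
pl,pr=Rr[0][0],L[0][0]   # +y side appears right? checked by fit
S=bot.camera_model("scene");D=bot.camera_model("side")
def obs(x):
    Rs=R.from_euler("z",x[3])*R.from_euler("y",-30,degrees=True)
    a=[x[:3]+Rs.apply([-34.4,k*49.15,x[4]]) for k in(1,-1)]
    return a
def f(x,full=True):
    a=obs(x);r=[]
    r+=list((proj(m,a[0])-pl)/1.0)+list((proj(m,a[1])-pr)/1.0)
    for M,A,B in((S,(360.4,216.9),(332.2,203.2)),(D,(284.67,215.44),(292.9,244.84))):
        r+=list((proj(M,a[0])-A)/.7)+list((proj(M,a[1])-B)/.7)
    return np.r_[r,(x[4]-27)/1.5]
x=least_squares(f,[542,12,140,.19,27]).x
print("fit",x.round(3));print(f(x).round(2))
x2=least_squares(lambda x:np.r_[f(x)[:4],f(x)[-1]*3,(x[2]-140)/50],[542,12,140,.19,27]).x;print("wrist only",x2.round(3))
# wrench: red handle outline in tool frame
cs=reds(im,(slice(60,290),slice(280,360)),500);c=cs[0];print("handle",c[2])
k=c[3];rows=[90,150,210,260];
for y in rows: xs=np.nonzero(k[y])[0];print(y,xs.min(),xs.max())
Rt=R.from_rotvec(s["tcp_rot"])
P=lambda v:proj(m,s["eef_pos"]+Rt.apply(v)).round(1)
print("pred end top",P([94.7,0,-46.5]),"sides",P([94.7,10,-46.5]),P([94.7,-10,-46.5]),"collar",P([-33.3,0,-46.5]),"at 40",P([40,10,-46.5]),P([40,-10,-46.5]))
E
python3 fit.py
```

```text
(array([303.45, 319.35]), np.int32(484), array([297, 300,  13,  40], dtype=int32))
(array([334.71, 319.11]), np.int32(496), array([329, 300,  13,  40], dtype=int32))
(array([253.88, 320.08]), np.int32(272), array([246, 310,  18,  22], dtype=int32))
(array([382.93, 319.62]), np.int32(236), array([375, 310,  16,  22], dtype=int32))
fit [5.40870e+02 1.07370e+01 1.40527e+02 1.90000e-01 2.70000e+01]
[-0.8   0.35  1.38  0.17  0.2  -0.8   0.18 -0.22 -0.06  0.83 -0.26  0.89
  0.  ]
wrist only [5.36915e+02 9.85400e+00 1.42684e+02 1.93000e-01 2.70000e+01]
handle [291  73  57 217]
90 291 347
150 292 346
210 294 344
260 295 343
pred end top [323.2  73.5] sides [353.6  73.5] [292.8  73.6] collar [322.6 396.4] at 40 [349.6 234.2] [296.2 234.2]
```

```bash
sed -i 's/^OFF=.*/OFF=np.array([95.3,1.4,26.5])/' h.py; cat >> h.py <<'E'
SEAT=np.array([540.9,10.7,140.5]);RS=R.from_euler("z",.19)*R.from_euler("y",-30,degrees=True)
def where():  # bore centre in the seat frame, wrench axes in the seat frame
    s=bot.sense();Rt=R.from_rotvec(s["tcp_rot"]);b=s["eef_pos"]-Rt.apply(OFF)
    d=RS.inv()*Rt*R.from_euler("z",180,degrees=True)*R.from_euler("x",180,degrees=True)
    v=RS.inv().apply(s["eef_pos"]-SEAT)
    print("t %.2f bore"%s["t"],RS.inv().apply(b-SEAT).round(2),"turn",d.as_rotvec().round(4),"F(seat)",RS.inv().apply(s["force"]).round(1),"M",RS.inv().apply(s["wrist_torque"]).round(2),"grip",s["grip_width"].round(1),"Mz nut %.2f"%0)
E
python3 - <<'E'
from h import *
where();p,Rt=target(SEAT,RS,30);print(shift(p,Rt))
E
```

```text
Traceback (most recent call last):
  File "h.py", line 33, in where
    print("t %.2f bore"%s["t"],RS.inv().apply(b-SEAT).round(2),"turn",d.as_rotvec().round(4),"F(seat)",RS.inv().apply(s["force"]).round(1),"M",RS.inv().apply(s["wrist_torque"]).round(2),"grip",s["grip_width"].round(1),"Mz nut %.2f"%0)
                                                                                                                                                                                                 ^^^^^^^^^^^^^^^^^^^^^
AttributeError: 'float' object has no attribute 'round'
```

```bash
sed -i 's/s\["grip_width"\].round(1),"Mz nut %.2f"%0)/round(s["grip_width"],1))/' h.py
python3 - <<'E'
from h import *
where();p,Rt=target(SEAT,RS,30);print(shift(p,Rt))
E
```

```text
t 9.70 bore [  2.19   0.62 119.37] turn [ 0.0013 -0.002   0.0007] F(seat) [-1.6 -0.8 -2.5] M [-0.01  0.76 -0.  ] grip 17.6
[ 2.42770e+00 -7.09500e-01  8.91756e+01  1.30000e-03  2.00000e-03
  7.00000e-04]
```

The manual's scale: shifts go in units of 5 mm and turns go in units of 0.1 rad. Converting my numbers, 89 mm is 17.8, 75 mm is 15, 0.002 rad is 0.02.

```bash
echo '[0.48,-0.14,8,0.01,0.02,0,12,0.48,-0.14,15,0.01,0.02,0,12,0.48,-0.14,17.8,0.01,0.02,0,12,0.48,-0.14,17.8,0.01,0.02,0,12,0.48,-0.14,17.8,0.01,0.02,0,12,0.48,-0.14,17.8,0.01,0.02,0,12]' > m.json && python3 shift.py m.json >/dev/null
python3 - <<'E'
from h import *
where()
for n in("scene","side"):
    im=bot.get_image(n);cv2.imwrite(f"pics/{n}6.png",im[:,:,::-1]);M=bot.camera_model(n)
    print(n,"ring ctr pred",proj(M,SEAT+RS.apply([0,0,40])).round(1),"nut",proj(M,SEAT).round(1))
a,b=[cv2.imread(f"pics/{n}6.png") for n in("side","scene")]
c=[cv2.resize(i[y-50:y+50,x-65:x+65],None,fx=3,fy=3,interpolation=cv2.INTER_CUBIC) for i,x,y in((a,300,222),(b,342,208))]
cv2.imwrite("pics/c6.png",np.hstack(c));where()
E
```

```text
t 10.30 bore [ 0.81 -0.91 31.34] turn [-0.0008 -0.0017 -0.0003] F(seat) [-1.6 -0.6 -2.4] M [0.02 0.76 0.04] grip 17.5
scene ring ctr pred [340.4 204.2] nut [335.4 218.5]
side ring ctr pred [297.9 220.4] nut [306.5 229.2]
t 10.40 bore [ 0.83 -1.13 31.36] turn [-0.0012 -0.002  -0.0005] F(seat) [-2.   0.7 -2.5] M [-0.01  0.85 -0.01] grip 17.6
```

View pics/c6.png

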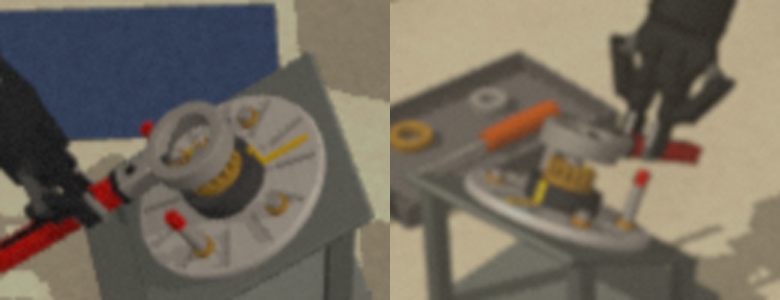

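The crop shows the ring at about (298,220) in the side view and (341,205) in the scene view, which matches the prediction, so it stands straight above the nut. I'll correct the last 1 mm and descend in steps.

Scaled: 10 mm is 2, 4 mm is 0.8.

```bash
echo '[0.16,0.2,0.8,0,0,0,12,0.16,0.2,1.6,0,0,0,12,0.16,0.2,2,0,0,0,12,0.16,0.2,2,0,0,0,12,0.16,0.2,2,0,0,0,12]' > m.json && python3 shift.py m.json >/dev/null
python3 -c "
from h import *
where()"
echo '[0,0,0.2,0,0,0,12,0,0,0.4,0,0,0,12,0,0,0.6,0,0,0,12,0,0,0.6,0,0,0,12]' > m.json && python3 shift.py m.json >/dev/null
python3 -c "
from h import *
where()"
```

```text
t 10.90 bore [-1.03  0.03 20.27] turn [-0.0005  0.0001 -0.0008] F(seat) [-2.6  0.7 -3.1] M [ 0.    0.78 -0.  ] grip 17.8
t 11.30 bore [-0.62 -0.06 17.38] turn [-0.0007 -0.0007 -0.0007] F(seat) [ 0.3  0.  -3.2] M [-0.02  0.42  0.  ] grip 17.5
```

```bash
for i in 1 2; do echo '[-0.08,0,0.2,0,0,0,12,-0.08,0,0.4,0,0,0,12,-0.08,0,0.6,0,0,0,12,-0.08,0,0.6,0,0,0,12]' > m.json && python3 shift.py m.json >/dev/null
python3 -c "
from h import *
where()"; done
```

```text
t 11.70 bore [-0.42  0.   14.29] turn [-0.0006 -0.0003 -0.0008] F(seat) [-0.2 -0.5 -1.6] M [-0.04  0.42  0.03] grip 17.5
t 12.10 bore [-0.25  0.05 11.2 ] turn [-0.0005  0.     -0.0008] F(seat) [-1.3 -0.1 -2.3] M [-0.06  0.67  0.03] grip 17.8
```

Past the nut's top with hardly any force. I'll keep going down.

```bash
for i in 1 2 3; do echo '[0,0,0.2,0,0,0,12,0,0,0.4,0,0,0,12,0,0,0.6,0,0,0,12,0,0,0.6,0,0,0,12]' > m.json && python3 shift.py m.json >/dev/null
python3 -c "
from h import *
where()"; done
```

```text
t 12.50 bore [-0.23  0.02  8.22] turn [-0.0006 -0.     -0.0008] F(seat) [-1.2 -0.3 -3.5] M [0.03 0.76 0.03] grip 17.6
t 12.90 bore [-0.05 -0.14  5.29] turn [-0.0009 -0.0003 -0.0009] F(seat) [-1.5 -1.6 -3.2] M [-0.3   0.64 -0.13] grip 17.2
t 13.30 bore [-0.02 -0.11  2.3 ] turn [-0.0008 -0.0003 -0.0009] F(seat) [-0.3 -2.6 -3.1] M [-0.47  0.53 -0.15] grip 17.5
```

```bash
for i in 1 2 ; do echo '[0,-0.06,0.1,0,0,0,12,0,-0.06,0.2,0,0,0,12,0,-0.06,0.3,0,0,0,12,0,-0.06,0.3,0,0,0,12]' > m.json && python3 shift.py m.json >/dev/null
python3 -c "
from h import *
where()"; done
```

```text
t 13.70 bore [-0.11 -0.33  0.91] turn [-0.0007 -0.0003 -0.0009] F(seat) [-3.  -2.3  5.4] M [-0.27  0.5  -0.13] grip 17.4
t 14.10 bore [-0.13 -0.39 -0.55] turn [-0.0002 -0.0004 -0.0007] F(seat) [-3.5  0.2  5.3] M [ 0.02  0.51 -0.  ] grip 17.5
```

```bash
for i in 1 2 ; do echo '[0,0,0.12,0,0,0,12,0,0,0.24,0,0,0,12,0,0,0.24,0,0,0,12]' > m.json && python3 shift.py m.json >/dev/null
python3 -c "
from h import *
where()"; done
```

```text
t 14.40 bore [-0.14 -0.31 -1.78] turn [ 0.     -0.0004 -0.0006] F(seat) [-2.1  0.4  3.2] M [0.14 0.58 0.06] grip 17.7
t 14.70 bore [-0.21 -0.34 -2.94] turn [-0.0001 -0.0003 -0.0006] F(seat) [-5.9  0.5 13.2] M [0.31 0.54 0.09] grip 17.4
```

Scaled: 1 mm is 0.2, 0.5 mm is 0.1.

```bash
echo '[0,0,0.1,0,0,0,12,0,0,0.2,0,0,0,12,0,0,0.2,0,0,0,12]' > m.json && python3 shift.py m.json >/dev/null
python3 - <<'E'
from h import *
where()
s=bot.sense();m=bot.camera_model("wrist");im=bot.get_image("wrist");cv2.imwrite("pics/w7.png",im[:,:,::-1])
h=hsv(im);H,S,V=h[...,0],h[...,1],h[...,2];k=np.zeros(H.shape,bool);k[40:290,270:370]=1
for c in comps((((H<7)|(H>173))&(S>150)&(V>60)&k),500):
    print(c[2]);[print(y,np.nonzero(c[3][y])[0][[0,-1]]) for y in(90,150,210,260)]
E
```

```text
t 15.00 bore [-0.05 -0.33 -3.95] turn [-0.0001 -0.0005 -0.0005] F(seat) [-5.   0.3  8.1] M [0.26 0.43 0.06] grip 17.4
[294  80  54 210]
90 [294 347]
150 [295 346]
210 [295 345]
260 [296 343]
```

```bash
python3 - <<'E'
from h import *
m=bot.camera_model("wrist");s=bot.sense();Rt=R.from_rotvec(s["tcp_rot"]);g=np.array([0,-1.4,-36.5])
for dx in(0,):
  for d in(0,1,2,3,4):
    Q=R.from_euler("y",-d,degrees=True); f=lambda v:s["eef_pos"]+Rt.apply(g+Q.apply(np.array(v)-g))
    b=f([-95.3,-1.4,-26.5]); e=proj(m,f([94.7,-1.4,-46.5])); w=[proj(m,f([88,k,-46.5]))[0] for k in(8.6,-11.4)]
    print(d,"end row",e.round(1),"w",np.diff(w),"bore in seat",RS.inv().apply(b-SEAT).round(2))
E
```

```text
0 end row [318.9  73.6] w [-59.82122866] bore in seat [-0.06 -0.34 -3.93]
1 end row [318.9  74. ] w [-59.0763627] bore in seat [ 0.1  -0.34 -2.27]
2 end row [318.9  74.5] w [-58.34472768] bore in seat [ 0.23 -0.34 -0.6 ]
3 end row [318.9  75.1] w [-57.6262419] bore in seat [ 0.33 -0.34  1.07]
4 end row [318.9  75.8] w [-56.92081197] bore in seat [ 0.4  -0.34  2.74]
```

```bash
cat > tilt.py <<'E'
from h import *
from scipy.optimize import least_squares
def edges(im):
    r=im.astype(int);red=r[...,0]-(r[...,1]+r[...,2])/2; out=[]
    for y in range(95,285,3):
        p=red[y,270:370]; i=np.nonzero(p>p.max()*.5)[0]; out.append((y,270+i[0],270+i[-1]+1))
    col=red[40:120,319-4:319+5].mean(1); return np.array(out),40+np.argmax(col>col.max()*.5)
def fit(im,m,s):
    E,end=edges(im);Rt=R.from_rotvec(s["tcp_rot"]);g=np.array([0,-1.4,-36.5])
    def pr(v,d): return proj(m,s["eef_pos"]+Rt.apply(g+R.from_euler("y",-d).apply(np.array(v)-g)))
    def f(x): # tilt, width, lift, slide, y
        r=[]
        for k,c in((1,2),(-1,1)):
            P=[pr([t,x[4]+k*x[1]/2,-46.5+x[2]],x[0]) for t in(0,90)]
            (u0,v0),(u1,v1)=P; r.append((u0+(E[:,0]-v0)*(u1-u0)/(v1-v0)-E[:,c])*.3)
        return np.r_[np.concatenate(r),pr([94.7+x[3],x[4],-46.5+x[2]],x[0])[1]-end,(x[1]-18.7)*10,x[2]*.7]
    x=least_squares(f,[0,18.7,0,0,-1.4]).x; return x,end
if __name__=="__main__":
    q=np.load("w5.npy",allow_pickle=True).item();print(fit(cv2.imread("pics/w5.png")[:,:,::-1],q["m"],q["s"]))
    print(fit(cv2.imread("pics/w7.png")[:,:,::-1],bot.camera_model("wrist"),bot.sense()))
E
python3 tilt.py
```

```text
(array([-1.40193964e-02,  1.87016288e+01, -5.11860863e-02,  6.75289797e-02,
       -1.23669058e+00]), np.int64(73))
(array([ 0.07148103, 18.70459107, -0.13769376, -1.36274553, -0.90941847]), np.int64(80))
```

```bash
echo '[0.12,0,-0.42,0,0.22,0,12,0.26,0,-0.84,0,0.44,0,12,0.38,0,-1.26,0,0.65,0,12,0.38,0,-1.26,0,0.65,0,12,0.38,0,-1.26,0,0.65,0,12]' > m.json && python3 shift.py m.json >/dev/null
cat > look.py <<'E'
from tilt import *
import sys
where();s=bot.sense();m=bot.camera_model("wrist");im=bot.get_image("wrist");cv2.imwrite(f"pics/{sys.argv[1]}.png",im[:,:,::-1])
x,end=fit(im,m,s);d=x[0]+.014;print("tilt in grip",d.round(4),"slide",x[3].round(2),"y",x[4].round(2),"end",end)
Rt=R.from_rotvec(s["tcp_rot"]);g=np.array([0,-1.4,-36.5]);Q=R.from_euler("y",-d)
b=s["eef_pos"]+Rt.apply(g+Q.apply(np.array([-95.3+x[3],-1.2,-26.5])-g))
W=RS.inv()*Rt*Q*R.from_euler("z",180,degrees=True)*R.from_euler("x",180,degrees=True)
print("bore(seat)",RS.inv().apply(b-SEAT).round(2),"wrench turn",W.as_rotvec().round(3))
E
python3 look.py w8
```

```text
t 15.55 bore [-0.73 -0.37 -4.19] turn [-0.0001  0.0647 -0.0007] F(seat) [-3.2  1.  -2.3] M [0.13 0.78 0.04] grip 17.6
tilt in grip 0.0663 slide -1.28 y -0.85 end 79
bore(seat) [ 1.41 -0.17  2.1 ] wrench turn [-0.    -0.002 -0.001]
```

```bash
for i in 1 2 3; do echo '[0,0,0.06,0,0,0,12,0,0,0.12,0,0,0,12,0,0,0.12,0,0,0,12]' > m.json && python3 shift.py m.json >/dev/null
python3 -c "
from h import *
where()"; done; python3 look.py w9
```

```text
t 15.90 bore [-0.83 -0.56 -4.66] turn [-0.0005  0.065  -0.0009] F(seat) [-3.   0.1 -1.1] M [0.14 0.87 0.06] grip 17.5
t 16.20 bore [-0.8  -0.58 -5.22] turn [-0.0006  0.065  -0.0009] F(seat) [-5.6  0.7  4.3] M [0.17 1.09 0.06] grip 17.6
t 16.50 bore [-0.83 -0.65 -5.72] turn [-0.0007  0.065  -0.001 ] F(seat) [-6.2  0.7  8.5] M [0.22 1.11 0.08] grip 17.4
t 16.50 bore [-0.83 -0.65 -5.72] turn [-0.0007  0.065  -0.001 ] F(seat) [-6.2  0.7  8.5] M [0.22 1.11 0.08] grip 17.4
tilt in grip 0.0863 slide -1.4 y -0.89 end 80
bore(seat) [ 1.61 -0.45  2.5 ] wrench turn [-0.001 -0.021 -0.001]
```

Scaled: 0.6 mm is 0.12, 0.3 mm is 0.06, 0.021 rad is 0.21.

```bash
echo '[0.06,0,-0.16,0,0.1,0,12,0.12,0,-0.36,0,0.21,0,12,0.12,0,-0.36,0,0.21,0,12]' > m.json && python3 shift.py m.json >/dev/null
python3 look.py w10
cat > sw.py <<'E'
from h import *
import sys
# rows for swings a (rad, clockwise +) about the nut axis from a pose at swing 0
D=0.086; c=np.array([-96.2,-1.2,-35.0]); n=R.from_euler("y",-D).apply([0,0,1])
def row(a): q=R.from_rotvec(a*n); return np.r_[c-q.apply(c),a*n]
for a in sys.argv[1:]: print(a,row(float(a)).round(3).tolist())
E
python3 sw.py -0.15 -0.3 -0.45 -0.6 0.15 0.3 0.45 0.6
```

```text
t 16.85 bore [-0.54 -0.7  -5.9 ] turn [-0.0008  0.0861 -0.0009] F(seat) [-5.3 -0.2  3.2] M [0.02 0.72 0.02] grip 17.8
tilt in grip 0.0843 slide -1.44 y -0.86 end 80
bore(seat) [ 2.1  -0.5   2.08] wrench turn [-0.001  0.002 -0.001]
-0.15 [-0.927, -14.786, -0.08, 0.013, -0.0, -0.149]
-0.3 [-4.045, -29.266, -0.349, 0.026, -0.0, -0.299]
-0.45 [-9.284, -43.116, -0.8, 0.039, -0.0, -0.448]
-0.6 [-16.527, -56.025, -1.425, 0.052, -0.0, -0.598]
0.15 [-1.285, 14.759, -0.111, -0.013, 0.0, 0.149]
0.3 [-4.752, 29.159, -0.41, -0.026, 0.0, 0.299]
0.45 [-10.325, 42.877, -0.89, -0.039, 0.0, 0.448]
0.6 [-17.877, 55.606, -1.541, -0.052, 0.0, 0.598]
```

Scaled: -3 mm is -0.6, 1 mm is 0.2, -0.598 rad is -5.98.

```bash
echo '[0.1,0,0,0,0,0,12,0.2,0,0,0,0,0,12,0.02,-2.94,0,0.13,0,-1.49,12,-0.6,-5.8,-0.06,0.26,0,-2.99,12,-1.64,-8.56,-0.14,0.39,0,-4.48,12,-3.08,-11.12,-0.26,0.52,0,-5.98,12,-3.08,-11.12,-0.26,0.52,0,-5.98,12,-3.08,-11.12,-0.26,0.52,0,-5.98,12]' > m.json && python3 shift.py m.json >/dev/null
cat > st.py <<'E'
from h import *
s=bot.sense();Rt=R.from_rotvec(s["tcp_rot"]);f=Rt.inv().apply(s["force"]);M=Rt.inv().apply(s["wrist_torque"])
W=RS.inv()*Rt*R.from_euler("z",180,degrees=True)*R.from_euler("x",180,degrees=True);a=-W.as_rotvec()[2]
print("t %.2f swing %.3f F(tool)"%(s["t"],a),f.round(1),"M",M.round(2),"tau cw on nut %.2f"%(-(M[2]+.0955*f[1])),"grip",round(s["grip_width"],1),round(s["grasp_force"]))
E
python3 st.py; python3 look.py w11
```

```text
t 17.70 swing -0.594 F(tool) [ 0.8 -0.4 -2.4] M [-0.16 -0.48  0.19] tau cw on nut -0.15 grip 17.5 110
t 17.70 bore [-1.09 -1.19 -5.94] turn [-0.0267  0.0828  0.5943] F(seat) [-0.3 -0.6  2.5] M [ 0.39 -0.32 -0.2 ] grip 17.5
tilt in grip 0.073 slide -0.92 y -0.22 end 80
bore(seat) [0.44 0.1  0.95] wrench turn [-0.005  0.012  0.595]
```

```bash
sed -i 's/^D=.*;/D=0.082; c=np.array([-95.2,-1.2,-35.0]);/' sw.py; python3 sw.py 0.15 0.3 0.45 0.6 0.75 0.9 1.05 1.2
```

```text
0.15 [-1.273, 14.594, -0.105, -0.012, 0.0, 0.149]
0.3 [-4.704, 28.833, -0.387, -0.025, 0.0, 0.299]
0.45 [-10.218, 42.397, -0.84, -0.037, 0.0, 0.448]
0.6 [-17.691, 54.982, -1.454, -0.049, 0.0, 0.598]
0.75 [-26.954, 66.306, -2.215, -0.061, 0.0, 0.747]
0.9 [-37.799, 76.114, -3.106, -0.074, 0.0, 0.897]
1.05 [-49.983, 84.185, -4.108, -0.086, 0.0, 1.046]
1.2 [-63.233, 90.339, -5.197, -0.098, 0.0, 1.196]
```

Scaled: 55 mm is 11, 42.4 mm is 8.48, 0.598 rad is 5.98.

```bash
echo '[-0.26,2.92,-0.02,-0.12,0,1.49,12,-0.94,5.76,-0.08,-0.25,0,2.99,12,-2.04,8.48,-0.16,-0.37,0,4.48,12,-3.54,11,-0.28,-0.49,0,5.98,12,-3.54,11,-0.28,-0.49,0,5.98,12,-3.54,11,-0.28,-0.49,0,5.98,12]' > m.json && python3 shift.py m.json >/dev/null; python3 st.py; python3 look.py w12; python3 sw.py 0.12 0.24 0.36 0.48 0.6
```

```text
t 18.35 swing -0.003 F(tool) [ 1.1 -1.8 -2.7] M [ 0.19 -0.19  0.14] tau cw on nut 0.03 grip 18.0 110
t 18.35 bore [-1.48 -0.47 -5.93] turn [-0.0039  0.0846  0.0034] F(seat) [-0.8 -1.8  2.8] M [-0.2  -0.19 -0.12] grip 18.0
tilt in grip 0.0811 slide -1.45 y -0.7 end 80
bore(seat) [ 1.11 -0.23  1.74] wrench turn [-0.004  0.003  0.004]
0.12 [-0.844, 11.693, -0.069, -0.01, 0.0, 0.12]
0.24 [-3.076, 23.2, -0.253, -0.02, 0.0, 0.239]
0.36 [-6.666, 34.357, -0.548, -0.029, 0.0, 0.359]
0.48 [-11.561, 45.002, -0.95, -0.039, 0.0, 0.478]
0.6 [-17.691, 54.982, -1.454, -0.049, 0.0, 0.598]
```

Scaled: 55 mm is 11, 45 mm is 9, 0.598 rad is 5.98.

```bash
echo '[-0.16,2.34,-0.02,-0.1,0,1.2,12,-0.62,4.64,-0.05,-0.2,0,2.39,12,-1.34,6.88,-0.1,-0.29,0,3.59,12,-2.32,9,-0.18,-0.39,0,4.78,12,-3.54,11,-0.28,-0.49,0,5.98,12]' > m.json && python3 shift.py m.json >/dev/null; python3 st.py; echo '[0,0,0,0,0,0,12]' > m.json && python3 shift.py m.json>/dev/null; python3 st.py; python3 look.py w13;python3 sw.py -0.15 -0.3 -0.45 -0.6 -0.75 -0.9 -1.05 -1.2
```

```text
t 18.90 swing 0.602 F(tool) [ 5.7  0.2 -9.6] M [ 0.15  0.6  -0.66] tau cw on nut 0.64 grip 17.8 111
t 19.00 swing 0.601 F(tool) [ 4.2 -0.6 -8.5] M [ 0.19  0.45 -0.04] tau cw on nut 0.09 grip 17.6 111
t 19.00 bore [-2.14  0.33 -6.31] turn [ 0.0212  0.0826 -0.6014] F(seat) [-3.2  1.5  8.8] M [0.11 0.48 0.05] grip 17.6
tilt in grip 0.0797 slide -2.35 y -1.06 end 80
bore(seat) [ 0.86 -1.44  1.23] wrench turn [-0.003  0.005 -0.602]
-0.15 [-0.915, -14.621, -0.075, 0.012, -0.0, -0.149]
-0.3 [-3.998, -28.94, -0.329, 0.025, -0.0, -0.299]
-0.45 [-9.178, -42.636, -0.754, 0.037, -0.0, -0.448]
-0.6 [-16.34, -55.402, -1.343, 0.049, -0.0, -0.598]
-0.75 [-25.323, -66.95, -2.081, 0.061, -0.0, -0.747]
-0.9 [-35.925, -77.022, -2.952, 0.074, -0.0, -0.897]
-1.05 [-47.908, -85.391, -3.937, 0.086, -0.0, -1.046]
-1.2 [-61.003, -91.869, -5.014, 0.098, -0.0, -1.196]
```

Scaled: -92.3 mm is -18.46, -0.5 mm is -0.1, -1.196 rad is -11.96.

```bash
echo '[0.1,0,-0.08,0,0,0,12,-0.08,-2.94,-0.1,0.12,0,-1.49,12,-0.7,-5.82,-0.14,0.25,0,-2.99,12,-1.74,-8.56,-0.22,0.37,0,-4.48,12,-3.18,-11.14,-0.34,0.49,0,-5.98,12,-5,-13.46,-0.48,0.61,0,-7.47,12,-7.12,-15.48,-0.66,0.74,0,-8.97,12,-9.54,-17.16,-0.86,0.86,0,-10.46,12,-12.16,-18.46,-1.08,0.98,0,-11.96,12,-12.16,-18.46,-1.08,0.98,0,-11.96,12]' > m.json && python3 shift.py m.json >/dev/null; python3 st.py; python3 look.py w14
```

```text
t 20.05 swing -0.606 F(tool) [-8.3  2.8 -1.6] M [-0.82 -1.91 -0.18] tau cw on nut -0.09 grip 17.7 110
t 20.05 bore [-0.76 -1.76 -5.44] turn [-0.0273  0.0816  0.6056] F(seat) [5.3 7.1 0.9] M [ 1.77 -1.09  0.11] grip 17.7
tilt in grip 0.0796 slide -0.83 y -0.38 end 80
bore(seat) [ 0.73 -0.46  2.09] wrench turn [-0.003  0.004  0.606]
```

Scaled: -0.7 mm is -0.14, -0.4 mm is -0.08, 0.598 rad is 5.98.

```bash
echo '[-0.14,0,0,0,0,0,12,-0.36,2.94,-0.02,-0.12,0,1.49,12,-1.02,5.8,-0.08,-0.25,0,2.99,12,-2.1,8.52,-0.16,-0.37,0,4.48,12,-3.6,11.06,-0.28,-0.49,0,5.98,12]' > m.json && python3 shift.py m.json >/dev/null; python3 st.py; echo '[-0.16,2.34,-0.02,-0.1,0,1.2,12]' > m.json && python3 shift.py m.json >/dev/null; python3 st.py; echo '[-0.16,2.34,-0.02,-0.1,0,1.2,12]' > m.json && python3 shift.py m.json >/dev/null; python3 st.py;
```

```text
t 20.60 swing 0.008 F(tool) [-6.  -0.2 -2.1] M [-0.11 -1.28 -0.34] tau cw on nut 0.36 grip 17.6 110
t 20.70 swing 0.127 F(tool) [-2.9  0.1 -0.4] M [-0.11 -0.85 -0.47] tau cw on nut 0.46 grip 17.9 110
t 20.80 swing 0.247 F(tool) [-0.7  1.8 -1.4] M [-0.34 -0.69 -0.68] tau cw on nut 0.51 grip 17.3 110
```

```bash
for i in 1 2 3 4 5 6; do echo '[-0.03,1.16,0,-0.05,0,0.6,12]' > m.json && python3 shift.py m.json >/dev/null; python3 st.py; done
```

```text
t 20.90 swing 0.306 F(tool) [-0.1  1.1 -1.6] M [-0.18 -0.33 -0.58] tau cw on nut 0.48 grip 17.5 110
t 21.00 swing 0.364 F(tool) [ 0.3  2.8 -2.3] M [-0.48 -0.26 -0.74] tau cw on nut 0.47 grip 17.6 110
t 21.10 swing 0.424 F(tool) [ 0.   3.8 -2.6] M [-0.62 -0.13 -0.83] tau cw on nut 0.47 grip 17.9 110
t 21.20 swing 0.484 F(tool) [ 1.3  3.8 -2.1] M [-0.72 -0.04 -0.92] tau cw on nut 0.56 grip 17.5 110
t 21.30 swing 0.544 F(tool) [ 1.8  4.9 -2. ] M [-0.8  -0.02 -0.99] tau cw on nut 0.51 grip 17.7 110
t 21.40 swing 0.605 F(tool) [ 2.3  5.3 -2.7] M [-0.88  0.13 -1.03] tau cw on nut 0.52 grip 17.5 110
```

```bash
echo '[0.04,0.14,0,0,0,0,12,-0.14,-2.8,-0.02,0.12,0,-1.49,12,-0.76,-5.68,-0.06,0.25,0,-2.99,12,-1.8,-8.42,-0.14,0.37,0,-4.48,12,-3.26,-11,-0.26,0.49,0,-5.98,12,-5.08,-13.32,-0.4,0.61,0,-7.47,12,-7.2,-15.34,-0.58,0.74,0,-8.97,12,-9.62,-17.02,-0.78,0.86,0,-10.46,12,-12.24,-18.32,-1,0.98,0,-11.96,12,-12.24,-18.32,-1,0.98,0,-11.96,12]' > m.json && python3 shift.py m.json >/dev/null; python3 st.py; python3 look.py w15
```

```text
t 22.40 swing -0.603 F(tool) [-8.5  1.8 -2. ] M [-0.62 -2.18 -0.  ] tau cw on nut -0.17 grip 17.3 110
t 22.40 bore [-1.14 -1.41 -5.48] turn [-0.0269  0.0812  0.6026] F(seat) [6.1 6.4 1.3] M [ 1.75 -1.44 -0.04] grip 17.3
tilt in grip 0.0822 slide -0.83 y -0.32 end 80
bore(seat) [ 0.37 -0.1   2.3 ] wrench turn [-0.002  0.001  0.603]
```

Scaled: -0.7 mm is -0.14, 29 mm is 5.8, 0.299 rad is 2.99.

```bash
echo '[-0.14,0,0,0,0,0,12,-0.36,2.94,-0.02,-0.12,0,1.49,12,-1.02,5.8,-0.08,-0.25,0,2.99,12]' > m.json && python3 shift.py m.json >/dev/null; python3 st.py; for i in 1 2 3 4 5 6; do echo '[-0.02,1.16,0,-0.05,0,0.6,12]' > m.json && python3 shift.py m.json >/dev/null; python3 st.py; done
```

```text
t 22.75 swing -0.291 F(tool) [-7.6 -3.   0.2] M [ 0.25 -2.02 -0.21] tau cw on nut 0.50 grip 17.3 110
t 22.85 swing -0.231 F(tool) [-5.5 -2.9 -1. ] M [ 0.34 -1.2  -0.14] tau cw on nut 0.42 grip 17.2 110
t 22.95 swing -0.174 F(tool) [-6.1 -0.8 -1. ] M [ 0.03 -1.37 -0.28] tau cw on nut 0.35 grip 17.5 110
t 23.05 swing -0.114 F(tool) [-6.7  0.9 -1. ] M [-0.17 -1.44 -0.39] tau cw on nut 0.30 grip 17.5 110
t 23.15 swing -0.054 F(tool) [-6.  -1.4 -0.3] M [ 0.26 -1.51 -0.48] tau cw on nut 0.61 grip 17.9 110
t 23.25 swing 0.006 F(tool) [-6.3 -6.9  1.8] M [ 0.95 -1.47 -0.71] tau cw on nut 1.37 grip 17.7 110
t 23.35 swing 0.066 F(tool) [ -7.1 -10.2   2.6] M [ 1.68 -1.4  -1.06] tau cw on nut 2.03 grip 17.3 110
```

Scaled: 0.5 mm is 0.1, 0.005 rad is 0.05.

```bash
echo '[0,0.1,0,0,0,0.05,12,0,0.1,0,0,0,0.05,12,0,0.1,0,0,0,0.05,12]' > m.json && python3 shift.py m.json >/dev/null; python3 st.py; echo '[-0.04,-0.96,0,0.04,0,-0.5,12,-0.06,-1.84,0,0.09,0,-1,12,-0.06,-1.84,0,0.09,0,-1,12]' > m.json && python3 shift.py m.json >/dev/null; python3 st.py; python3 look.py w16
```

```text
t 23.65 swing 0.069 F(tool) [-6.5 -5.3  1.4] M [ 0.65 -1.46 -0.6 ] tau cw on nut 1.11 grip 17.6 110
t 23.95 swing -0.033 F(tool) [-7.8 -2.2 -0.4] M [ 0.22 -1.66 -0.1 ] tau cw on nut 0.31 grip 17.5 110
t 23.95 bore [-1.77 -0.94 -5.44] turn [-0.0058  0.0828  0.0328] F(seat) [ 7.9 -1.9 -0.2] M [-0.16 -1.67  0.12] grip 17.5
tilt in grip 0.0784 slide -1.46 y -0.88 end 80
bore(seat) [ 0.79 -0.62  1.99] wrench turn [-0.004  0.004  0.033]
```

```bash
for i in 1 2 3 4 5 6; do echo '[-0.02,0.48,0,-0.02,0,0.25,12,-0.02,0.48,0,-0.02,0,0.25,12]' > m.json && python3 shift.py m.json >/dev/null; python3 st.py; done
```

```text
t 24.20 swing -0.005 F(tool) [-7.2 -4.9 -1.2] M [ 0.58 -1.46 -0.3 ] tau cw on nut 0.77 grip 17.8 110
t 24.40 swing 0.020 F(tool) [-4.9 -5.9  0.1] M [ 0.84 -1.36 -0.33] tau cw on nut 0.89 grip 17.5 110
t 24.60 swing 0.045 F(tool) [-7.  -6.6  0.8] M [ 1.05 -1.41 -0.44] tau cw on nut 1.08 grip 17.4 110
t 24.80 swing 0.070 F(tool) [-7.1 -7.4  0.8] M [ 1.24 -1.35 -0.6 ] tau cw on nut 1.30 grip 17.4 110
t 25.00 swing 0.095 F(tool) [-5.9 -8.8  1.7] M [ 1.45 -1.31 -0.77] tau cw on nut 1.61 grip 17.3 110
t 25.20 swing 0.120 F(tool) [-6.1 -9.6  1.2] M [ 1.65 -1.41 -0.79] tau cw on nut 1.70 grip 17.6 110
```

Torque builds to about 1.7 N m with the handle held back, roughly 14 N at mid-handle. The nut is hard on its stop. I'll back off a little and lift straight up the nut axis.

```bash
echo '[-0.04,-1.2,0,0.06,0,-0.6,12,-0.1,-2,0,0.1,0,-1.1,12,-0.1,-2,0,0.1,0,-1.1,12]' > m.json && python3 shift.py m.json >/dev/null; python3 st.py; python3 look.py w17; echo '[0.06,0,-0.4,0,0,0,12,0.1,0,-1,0,0,0,12,0.16,0,-1.8,0,0,0,12]' > m.json && python3 shift.py m.json >/dev/null; python3 st.py; python3 look.py w18
```

```text
t 25.50 swing 0.008 F(tool) [-7.2 -5.9 -0.8] M [ 0.99 -1.46  0.01] tau cw on nut 0.56 grip 17.5 110
t 25.50 bore [-1.67 -0.87 -5.57] turn [-0.0064  0.0833 -0.0077] F(seat) [ 7.2 -6.   0.2] M [-1.   -1.45  0.08] grip 17.5
tilt in grip 0.0843 slide -1.46 y -0.87 end 80
bore(seat) [ 0.96 -0.64  2.42] wrench turn [-0.007 -0.001 -0.007]
t 25.85 swing 0.009 F(tool) [-10.5   0.7   8.1] M [-0.17 -1.36 -0.01] tau cw on nut -0.05 grip 17.3 109
t 25.85 bore [-2.36 -0.12  3.21] turn [-0.0048  0.0844 -0.0092] F(seat) [ 9.8  0.6 -9. ] M [ 0.16 -1.36  0.  ] grip 17.3
tilt in grip 0.0525 slide -1.43 y -0.85 end 79
bore(seat) [-0.12  0.09  8.13] wrench turn [-0.005  0.032 -0.009]
```

```bash
echo '[-0.14,0,0,0,0,0,12,-0.28,0,0,0,0,0,12,-0.28,0,0,0,0,0,12]' > m.json && python3 shift.py m.json >/dev/null; python3 st.py; echo '[0.04,0,-0.4,0,0,0,12,0.08,0,-1,0,0,0,12,0.12,0,-1.6,0,0,0,12,0.18,0,-2.2,0,0,0,12]' > m.json && python3 shift.py m.json >/dev/null; python3 st.py; python3 look.py w19
```

```text
t 26.20 swing 0.008 F(tool) [ 0.2 -0.7  1.6] M [0.07 0.28 0.05] tau cw on nut 0.01 grip 17.4 110
t 26.60 swing 0.008 F(tool) [1.3 0.4 3.5] M [-0.06  0.64  0.06] tau cw on nut -0.10 grip 17.5 110
t 26.60 bore [-1.71  0.37 14.14] turn [-0.0039  0.0855 -0.0077] F(seat) [-1.6  0.4 -3.4] M [ 0.06  0.64 -0.06] grip 17.5
tilt in grip 0.0656 slide -1.33 y -0.83 end 79
bore(seat) [ 0.6   0.58 20.32] wrench turn [-0.004  0.02  -0.008]
```

The manual's scale: shifts go in units of 5 mm and turns go in units of 0.1 rad. Converting my numbers, -20 mm is -4, 2 mm is 0.4.

```bash
echo '[0.4,0,-4,0,0,0,12,1,0,-12,0,0,0,12,1.6,0,-20,0,0,0,12,1.6,0,-22,0,0,0,12,1.6,0,-22,0,0,0,12,1.6,0,-22,0,0,0,12]' > m.json && python3 shift.py m.json >/dev/null; python3 look.py w20
cat > place.py <<'E'
from h import *
import sys
d=float(sys.argv[1]);z=float(sys.argv[2])
g=np.array([0,-1.4,-36.5]);Q=R.from_euler("y",-d);b=g+Q.apply(np.array([-96.7,-1.2,-26.5])-g)
R0=R.from_euler("z",3,degrees=True)*R.from_euler("y",180,degrees=True);Rt=R0*Q.inv()
print("tool x,z:",R0.as_matrix()[:,0].round(2),"s",shift(np.array([526,259.8,z])-Rt.apply(b),Rt).tolist()); print(bot.sense()["eef_pos"])
E
python3 place.py 0.066 104
```

```text
t 27.25 bore [ -0.3    0.79 123.78] turn [-0.0039  0.0852 -0.0078] F(seat) [-2.  -0.  -3.1] M [-0.03  0.68  0.02] grip 17.4
tilt in grip 0.0668 slide -1.33 y -0.84 end 79
bore(seat) [  2.03   1.   130.08] wrench turn [-0.004  0.018 -0.008]
tool x,z: [-1.   -0.05 -0.  ] s [-18.5135, 259.7918, 124.6612, 0.0245, 0.5026, 0.1281]
[405.42491625 -12.31364588 182.55494901]
```

Scaled: 260 mm is 52, 125 mm is 25, 0.503 rad is 5.03.

```bash
echo '[0,10,0,0,0,0,12,0,20,0,0,0,0.3,12,0,30,2,0.05,1,0.5,12,-1,40,6,0.1,2.2,0.8,12,-2,48,12,0.2,3.4,1,12,-3,52,19,0.24,4.5,1.2,12,-3.7,52,25,0.24,5.03,1.28,12,-3.7,52,25,0.24,5.03,1.28,12,-3.7,52,25,0.24,5.03,1.28,12,-3.7,52,25,0.24,5.03,1.28,12,-3.7,52,25,0.24,5.03,1.28,12]' > m.json && python3 shift.py m.json >/dev/null; python3 look.py w21|sed -n 2p; python3 place.py 0.067 12
```

```text
tilt in grip 0.0695 slide -1.85 y -0.76 end 79
tool x,z: [-1.   -0.05 -0.  ] s [-5.7843, 0.4005, 92.9576, 0.0001, 0.0022, 0.0003]
[427.19472086 255.41057205  78.7188615 ]
```

```bash
echo '[-0.6,0.08,8,0,0.02,0,12,-1.16,0.08,15,0,0.02,0,12,-1.16,0.08,18.6,0,0.02,0,12,-1.16,0.08,18.6,0,0.02,0,12,-1.16,0.08,18.6,0,0.02,0,12]' > m.json && python3 shift.py m.json >/dev/null; python3 st.py; for i in 1 2 3 4; do echo '[-0.02,0,0.2,0,0,0,12,-0.02,0,0.4,0,0,0,12,-0.02,0,0.4,0,0,0,12]' > m.json && python3 shift.py m.json >/dev/null; python3 st.py; done; python3 -c "
from cell import bot;print(bot.sense()['eef_pos'])"
```

```text
t 28.95 swing 0.136 F(tool) [-0.3  0.3  3.5] M [-0.04 -0.18  0.03] tau cw on nut -0.06 grip 17.7 110
t 29.25 swing 0.136 F(tool) [0.3 0.1 3.2] M [ 0.   -0.14 -0.01] tau cw on nut 0.00 grip 17.4 110
t 29.55 swing 0.136 F(tool) [0.6 0.1 3.4] M [-0.02 -0.13 -0.01] tau cw on nut 0.00 grip 17.3 110
t 29.85 swing 0.136 F(tool) [-0.   0.7  3.7] M [-0.02 -0.09 -0.06] tau cw on nut -0.01 grip 17.6 110
t 30.15 swing 0.136 F(tool) [  4.4  -3.3 -12.9] M [0.62 0.96 0.01] tau cw on nut 0.30 grip 17.3 117
[427.18974268 256.40265285 -22.13610814]
```

```bash
echo '[0,0,-0.16,0,0,0,12,0,0,-0.16,0,0,0,12]' > m.json && python3 shift.py m.json >/dev/null; python3 st.py; echo '[0,0,-0.16,0,0,0,22,0,0,-0.16,0,0,0,28,0,0,-0.16,0,0,0,36,0,0,-0.16,0,0,0,45,0,0,-0.16,0,0,0,45,0,0,-0.16,0,0,0,45]' > m.json && python3 shift.py m.json 30 >/dev/null; python3 st.py
echo '[0,0,-2,0,0,0,45,0,0,-8,0,0,0,45,0,0,-18,0,0,0,45,0,0,-28,0,0,0,45,0,0,-38,0,0,0,45,0,0,-44,0,0,0,45,0,0,-44,0,0,0,45,0,0,-44,0,0,0,45]' > m.json && python3 shift.py m.json >/dev/null; python3 st.py
python3 - <<'E'
from h import *
ims={n:bot.get_image(n) for n in("scene","side","wrist")}
for n,i in ims.items(): cv2.imwrite(f"pics/{n}_end.png",i[:,:,::-1])
m=bot.camera_model("wrist");s=bot.sense();print(s["eef_pos"],s["tcp_rot"])
for n in("side",):
    for tag,im in(("0",cv2.imread("pics/side0.png")[:,:,::-1].copy()),("end",ims["side"])):
        h=hsv(im);H,S,V=h[...,0],h[...,1],h[...,2];k=np.zeros(H.shape,bool);k[205:260,285:345]=1
        for c in comps((H>22)&(H<32)&(S>120)&(V>110)&k,3): print(tag,"yellow",c[:3])
M=bot.camera_model("side");up=RS.apply([1,0,0]);top=SEAT+RS.apply([0,0,18.5])
print("nut top",proj(M,top).round(1),"stripe end on nut if tight",proj(M,top+18*up).round(1),"boss stripe",proj(M,SEAT+28*up).round(1))
h=hsv(ims["wrist"]);H,S,V=h[...,0],h[...,1],h[...,2]
for c in comps(((H<6)|(H>174))&(S>150)&(V>80),300): print("red",c[:3])
E
```

```text
t 30.35 swing 0.136 F(tool) [-0.9 -0.   2.3] M [-0.05 -0.14  0.05] tau cw on nut -0.05 grip 17.9 111
t 30.95 swing 0.136 F(tool) [-0.6  0.4 -0.1] M [ 0.05 -0.07  0.02] tau cw on nut -0.05 grip 44.8 0
t 31.75 swing 0.136 F(tool) [ 0.3 -0.5  0.8] M [-0.01 -0.04  0.01] tau cw on nut 0.03 grip 45.2 0
[441.25735503 256.74176603 197.37084304] [ 0.08085567 -3.07180875  0.00366781]
0 yellow (array([333.5, 219. ]), np.int32(4), array([332, 218,   4,   3], dtype=int32))
0 yellow (array([324.5 , 223.62]), np.int32(8), array([321, 222,   8,   4], dtype=int32))
end yellow (array([307.22, 221.44]), np.int32(9), array([306, 220,   4,   4], dtype=int32))
nut top [302.5 225.2] stripe end on nut if tight [308.9 221.4] boss stripe [316.3 223.4]
red (array([319.93, 179.05]), np.int32(1659), array([311, 120,  20, 121], dtype=int32))
red (array([ 25.2, 308.9]), np.int32(458), array([ 10, 298,  34,  20], dtype=int32))
```

The wrench is lying on the mat and released. In the side view the nut's stripe sits near the tight direction. I'll check that with the sharper wrist camera from above.

Scaled: -220 mm is -44, -40 mm is -8.

```bash
echo '[0,-10,-4,0,0,0,45,0,-20,-8,0,0,0,45,0,-30,-12,0,0,0,45,0,-40,-12,0,0,0,45,0,-44,-12,0,0,0,45,0,-44,-12,0,0,0,45,0,-44,-12,0,0,0,45,0,-44,-12,0,0,0,45]' > m.json && python3 shift.py m.json >/dev/null
python3 - <<'E'
from h import *
s=bot.sense();m=bot.camera_model("wrist");im=bot.get_image("wrist");cv2.imwrite("pics/wend.png",im[:,:,::-1])
px=lambda v:proj(m,SEAT+RS.apply(v))
print(s["t"],s["eef_pos"],"nut top",px([0,0,18.5]).round(),"up 20",px([20,0,18.5]).round(),"boss30",px([30,0,0]).round(),"cover60",px([60,0,-20]).round(),"studs",px([-34.4,49.1,27]).round(),px([-34.4,-49.1,27]).round())
h=hsv(im);H,S,V=h[...,0],h[...,1],h[...,2];c0=px([0,0,18.5]);k=np.hypot(np.arange(640)[None]-c0[0],np.arange(480)[:,None]-c0[1])<100
for c in comps((H>22)&(H<33)&(S>150)&(V>120)&k,8): print("yellow",c[:3])
for c in comps(((H<6)|(H>174))&(S>150)&(V>80)&k,20): print("red",c[:3])
E
```

```text
32.7 [457.16982354  38.25567712 257.54830008] nut top [283. 323.] up 20 [285. 347.] boss30 [289. 358.] cover60 [295. 391.] studs [333. 275.] [223. 290.]
yellow (array([283.69, 339.29]), np.int32(91), array([280, 332,   8,  15], dtype=int32))
yellow (array([294.03, 382.03]), np.int32(269), array([286, 361,  14,  44], dtype=int32))
red (array([332.67, 275.38]), np.int32(190), array([326, 268,  14,  16], dtype=int32))
red (array([222.34, 290.67]), np.int32(215), array([214, 283,  18,  16], dtype=int32))
```

```bash
python3 -c "
from cell import bot
print(bot.sense()['force'],bot.finish_job())"
```

```text
the job is handed in; nothing more can be done
[-0.29547748  0.5676579  -0.10796389] None
```

The nut is tightened against its stop: the last pull reached about 1.7 N m (about 14 N at mid-handle), and the nut's yellow stripe lines up with the up-slope one. The wrench was laid back on the blue mat and released, and the job was handed in after about 33 s.

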